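Lay a copper lantern foot behind the hearth gate with a paddle

TASK

A copper lantern foot lies loose on the flat tip of the brass paddle: pick the paddle up by its wooden grip, carry the foot level over the low iron gate of the tiled hearth, lower the blade through the gap in the gate until it bears lightly on the tile, and draw it straight back, still bearing lightly on the tile, so that the two gate posts hold the foot back and leave it lying flat on the tile against them. Then stand the paddle back on the bench and let go. The tile is delicate, so feel for it and press gently; never touch the foot with the gripper, and leave everything else where it is.

Things in the scene. Friction and masses are not known exactly. Their poses are not given: they have to be found in the camera images.
- paddle: Brass paddle standing on the bench, 300 g, its underside one flat face. Origin on the underside below the grip's middle; x along the blade to the tip, z up. Blade 3 mm thick, 26 mm wide, tip 140 mm ahead of the origin; under the grip a heel plate 50 x 50 x 3 mm. Upright wooden grip: 36 mm along x, 22 mm across (y), from 3 to 73 mm above the underside.
- grip (a point): Middle of the paddle's wooden grip, 45 mm above the paddle's underside. Grasp it from above, across its 22 mm width (along the paddle's y). Axes as the paddle's.
- tip (a point): Middle of the blade's tip edge, 140 mm ahead of the paddle's origin and 1.5 mm above the underside. Axes as the paddle's.
- foot: Copper lantern foot, 60 g: round base 54 mm in diameter and 4 mm thick with a small stub on top, 14 mm tall in all; origin at the centre of its underside, z up. At the start it lies loose on the blade, its centre 12 to 19 mm short of the tip's edge, standing out over both sides of the blade.
- foot_c (a point): Centre of the copper foot, 7 mm above its underside.
- hearth: Hearth fixed to the bench. Origin at bench level on its long middle line. Its tiled top, 130 mm wide, reaches from 80 mm behind the origin to 210 mm ahead (x). The tile's upper face is set anywhere from 32 to 62 mm above the bench (not reported: feel for it); it is sprung, stays level and sinks about 0.2 mm per newton. More than 12 N is too much for it.
- gate: Low iron gate fixed across the hearth. Origin at bench level on the middle line, 130 mm ahead of the hearth's; same axes, x away from the paddle grip's side. Mid gap, open on top, between round posts 8 mm thick, axes at y = +-23 mm: 38 mm clear (34 between ball finials); the blade passes, the foot does not. Top 97 mm high. Foot against both posts: centre at x = 21 mm.
- chimney_c (a point): Bystander: brass tube, 64 mm diameter, 110 mm tall, standing; this point is its middle.
- spare_foot: Bystander: the second copper foot of the pair, the same as the first but lying on the bench. Origin at the centre of its underside.
- punch: Bystander: round steel dapping punch, 22 mm diameter, 85 mm tall, standing; origin at the centre of its underside.
- pane: Bystander: cobalt glass pane 110 x 80 x 5 mm lying flat; origin at the centre of its underside.
- scribe: Bystander: bone-handled scribe 150 mm long, lying; origin where the steel leaves the handle.
- cup: Bystander: copper bowl 70 mm wide, 40 mm tall; origin at the centre of its underside.
There are look-alikes about, which are no part of the job. Leave any green look-alike of the paddle alone. Leave any green look-alike of the foot alone.

How it is judged:
By the outcome, as a careful person would: the job done as asked, in the order asked, and still so for the second after the job is handed in, with the robot touching nothing.
It also fails if it takes over 72 s, if anything falls off the work surface, if the arm or the gripper's body presses on something with over 40 N, if the wrist force passes 120 N, or if a joint passes its speed limit or range.

ROBOT

A 7-joint arm with a two-finger parallel gripper is mounted at the origin on the work surface. World frame = base frame: x ahead of the robot, y to its left, z up, the work surface at z = 0. Lengths are in mm, angles in rad, forces in N, time in s.
With the tool pointing down it reaches from about 400 to 900 mm from the base axis. Payload 5.6 kg.
Tool frame: the origin (TCP) lies between the finger pads; the fingertips stand 11 mm ahead of it and the grasp point (between the pads) lies 8 mm behind it; z points along the fingers, y is the line along which they close (so a half turn about z gives the same grasp; the last joint's range is limited). The gripper opens to 92 mm and grips with 3 to 60 N. Pads are 20 mm wide; open, the fingers measure 128 mm over their backs; the gripper's body (75 mm by 189 mm) begins 69 mm behind the grasp point.
Start: joints at [-1.257, 0.468, -0.012, 1.603, 0.006, 1.071, -0.056], TCP at [227.071, 609.055, 225.592] pointing down, gripper open.
Joint ranges: [-2.53, 2.53], [-0.31, 2.02], [-1.57, 1.55], [0.28, 2.44], [-1.29, 4.43], [0.15, 1.84], [-2.92, 2.92]. Speed limits (rad/s): [2.57, 2.57, 3.14, 3.14, 3.14, 3.14, 3.14].

INTERFACE

Orientations are given as a 3x3 rotation matrix whose columns are the frame's x, y, z axes.
In Python, from workcell import robot gives the robot as it stands. The module is installed in compiled form; this text tells all that it offers. Calls block until the motion is done:
- robot.move_ptp(position, orientation): joint-space move of the TCP to a pose.
- robot.movel(position, rotation=None, vel=150, threshold=None): straight line of the TCP; rotation=None keeps the orientation; vel is the mean speed in mm/s. With threshold (N) it stops when the force on the tool has changed by that much, and returns True; else False.
- robot.move_j(angles): joint-space move.
- robot.command_gripper(opening, f_grip=None): finger opening in mm; f_grip is the grip in N (None keeps the last); returns when the fingers have stopped.
- robot.pause(seconds).
- robot.inverse_kinematics(position, orientation): joint angles nearest the present ones, or None.
- robot.grab_frame(name): name is "scene" or "top" or "wrist"; returns (picture, depth): 420x560x3 uint8, red, green, blue; 420x560 float32, mm along the optical axis (not along the pixel's ray), 0 where there is no reading.
- robot.calibration(name): a dict with "fovy" (degrees; the focal length in pixels is half the picture's height over the tangent of half this angle, whatever the lens; pixels are square), "cx", "cy" (the principal point, pixels), "D" ([k1, k2, p1, p2, k3] as OpenCV has them; the pictures are not rectified), "rvec" (rotation vector, rad) and "tvec" (3), from world to camera coordinates, as OpenCV has them. Camera axes: x right, y down, z forward; pixel columns grow to the right and rows downward; lengths in mm; the calibration is good to about 2 mm. A picture is of the moment at which its call begins: read the wrist's pose just before it. calibration takes no time and is no camera call; for the wrist camera it gives the pose at the moment of the call.
A pose or a line that the arm cannot do raises robot.MotionError and nothing moves.
- robot.hand_in(): hands the job in; it is judged then, once.
Readings, each from a call of its own:
- robot.current_clock(): time.
- robot.current_qpos(): joint angles.
- robot.current_joint_velocities(): joint speeds.
- robot.current_joint_efforts(): joint torques, N m.
- robot.current_tool_pos(): TCP position.
- robot.current_tcp_rot(): TCP orientation.
- robot.current_ft_force(): force on the tool from outside, world axes, zero at the start.
- robot.current_wrist_torque(): the same for the moment, N m.
- robot.current_gripper_width(): finger opening in mm.
- robot.current_finger_force(): force on a finger pad.
Only numpy, scipy, OpenCV 4.12 (cv2) and the standard library are available. Lean on these libraries where they do the work, as an engineer would, in place of code of your own. Each camera call takes 0.05 s, during which the arm holds its last target. There are 200 camera calls.

## Working session

There is one attempt and no reset: what is moved stays moved. The work goes in short steps, each a Python script; the robot and the scene stay as the last script left them, time stands still between calls to the robot, and variables do not carry over. Pictures are saved under pics/ and viewed, at most 10 in all, crops included, and the job is handed in when it is done.

```bash
mkdir -p pics; cat > h.py <<'E'
import numpy as np, cv2
from workcell import robot
def cal(n):
    c=robot.calibration(n); f=210/np.tan(np.radians(c["fovy"])/2)
    K=np.array([[f,0,c["cx"]],[0,f,c["cy"]],[0,0,1]]); R=cv2.Rodrigues(np.array(c["rvec"],float))[0]
    return K,np.array(c["D"],float),R,np.array(c["tvec"],float).ravel()
def rays(c,uv):
    K,D,R,t=c; p=cv2.undistortPoints(np.array(uv,float).reshape(-1,1,2),K,D).reshape(-1,2)
    return -R.T@t, np.c_[p,np.ones(len(p))]@R   # dirs have unit depth
def onz(c,uv,z):
    o,d=rays(c,uv); return o+d*((z-o[2])/d[:,2])[:,None]
def cloud(c,depth):
    h,w=depth.shape; v,u=np.mgrid[:h,:w]; o,d=rays(c,np.c_[u.ravel(),v.ravel()])
    P=(o+d*depth.reshape(-1,1)).reshape(h,w,3); P[depth==0]=np.nan; return P
def save(n,img): cv2.imwrite("pics/"+n,cv2.cvtColor(img,cv2.COLOR_RGB2BGR))
E
python3 - <<'E'
from h import *
for n in("scene","top"):
    c=cal(n); im,d=robot.grab_frame(n); save(n+".png",im); np.savez("/tmp/"+n,im=im,d=d,P=cloud(c,d)); print(n,c[1],-c[2].T@c[3],c[2][2])
print(robot.current_clock())
E
```

```text
scene [-0.08988501  0.          0.          0.          0.        ] [1139.78408143 -262.21333985  723.90780748] [-0.66292525  0.28057524 -0.69412365]
top [0.03378044 0.         0.         0.         0.        ] [ 328.73213587  -10.86327413 1017.84587247] [ 0.20641408 -0.00398987 -0.9784566 ]
0.1
```

View pics/top.png

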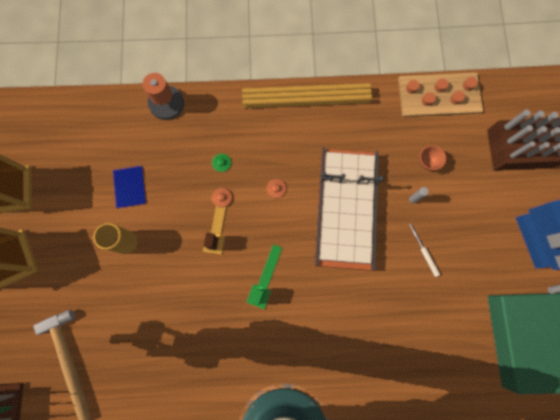

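View pics/scene.png

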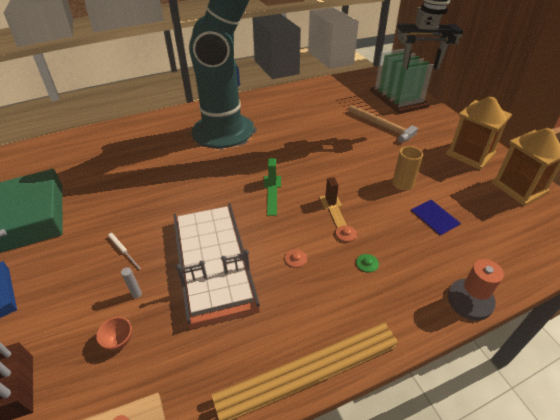

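The top view shows the paddle with its grip at about (210,241) and its tip near (222,190). The copper foot is at (222,198). The hearth is centred at (349,210) with its gate along row 179. The green look-alikes are at (265,278) and (222,163), and the spare foot is at (276,188).

```bash
python3 - <<'E'
from h import *
Z=np.load("/tmp/top.npz"); im,P=Z["im"],Z["P"]; c=cal("top")
def px(u,v):print((u,v),im[v,u],P[v,u].round(0))
for u,v in[(210,241),(214,248),(218,222),(222,198),(276,188),(349,230),(349,165),(265,278),(110,238),(130,187),(418,195)]:px(u,v)
h=P[...,2]
g=(h>80)&(h<115);g[:, :300]=0;g[:,400:]=0;g[:160]=0;g[200:]=0
print("gate",np.argwhere(g)[:, ::-1].tolist()[:60]); print(P[g].round(0)[:60].tolist())
t=(h>25)&(h<75); t[:,:300]=0;t[:,400:]=0;t[:140]=0;t[280:]=0
print(np.nanmedian(P[t],0)); 
print(cv2.minAreaRect(P[t][:,:2].astype(np.float32)))
m=(h>50)&(h<90);m[:, :195]=0;m[:,230:]=0;m[:225]=0;m[260:]=0
print("grip",P[m].mean(0),P[m].min(0),P[m].max(0))
E
```

```text
(210, 241) [85 50 30] [468. 163.  74.]
(214, 248) [52 33 20] [455. 160.  36.]
(218, 222) [206 150  68] [529. 155.   3.]
(222, 198) [167  92  58] [591. 142.  16.]
(276, 188) [190 103  63] [614.  -5.  14.]
(349, 230) [219 196 170] [ 487. -189.   37.]
(349, 165) [225 204 175] [ 663. -203.   36.]
(265, 278) [ 45 140  60] [375.  33.   2.]
(110, 238) [91 66 29] [493. 429.  28.]
(130, 187) [ 21  36 118] [635. 393.   5.]
(418, 195) [136 128 123] [ 564. -364.   70.]
gate [[322, 172], [323, 172], [324, 172], [321, 173], [322, 173], [323, 173], [324, 173], [325, 173], [321, 174], [322, 174], [323, 174], [324, 174], [325, 174], [326, 174], [327, 174], [341, 174], [342, 174], [343, 174], [344, 174], [322, 175], [323, 175], [324, 175], [325, 175], [326, 175], [327, 175], [328, 175], [329, 175], [330, 175], [331, 175], [332, 175], [333, 175], [334, 175], [335, 175], [336, 175], [337, 175], [338, 175], [339, 175], [340, 175], [341, 175], [342, 175], [343, 175], [344, 175], [361, 175], [362, 175], [322, 176], [323, 176], [324, 176], [325, 176], [326, 176], [327, 176], [328, 176], [329, 176], [330, 17
[... 1043 characters left out ...]
77.0, 90.0], [617.0, -220.0, 92.0], [617.0, -222.0, 91.0], [622.0, -123.0, 80.0], [619.0, -125.0, 90.0], [621.0, -128.0, 81.0], [620.0, -130.0, 84.0], [620.0, -133.0, 84.0], [620.0, -136.0, 83.0], [620.0, -138.0, 84.0], [620.0, -141.0, 83.0], [620.0, -143.0, 85.0], [619.0, -145.0, 85.0], [619.0, -148.0, 84.0], [620.0, -151.0, 83.0], [619.0, -153.0, 84.0], [619.0, -156.0, 84.0], [619.0, -158.0, 84.0], [619.0, -161.0, 85.0]]
[ 540.66527307 -190.25770866   37.56989948]
((551.1045532226562, -189.93275451660156), (153.34994506835938, 319.43634033203125), 83.227294921875)
grip [470.0003363  166.54348847  70.53739999] [452.12795093 154.39189682  51.92400035] [488.56770116 181.05485377  77.5473993 ]
```

```bash
cat >> h.py <<'E'
def rot(a,s=1):  # tool down, tool x = s*heading a
    x=np.array([np.cos(a),np.sin(a),0])*s; z=np.array([0,0,-1.]); return np.c_[x,np.cross(z,x),z]
E
python3 - <<'E'
from h import *
print(robot.current_tcp_rot().round(2))
for s in(1,-1):
  for p,a in(((500,155,300),-.25),((470,164,40),-.25),((610,-197,300),-.07),((570,-195,150),-.07),((400,-190,150),-.07)):
    q=robot.inverse_kinematics(p,rot(a,s)); print(s,p,None if q is None else np.round(q,2))
E
```

```text
[[-0.94  0.35 -0.  ]
 [ 0.35  0.94 -0.  ]
 [-0.   -0.   -1.  ]]
1 (500, 155, 300) [-0.97  0.19  0.7   1.86 -0.14  1.14 -2.04]
1 (470, 164, 40) [-0.89  0.57  0.6   2.12 -0.56  0.61 -1.7 ]
1 (610, -197, 300) [-0.41  0.52  0.98  1.59 -0.45  1.27 -1.  ]
1 (570, -195, 150) [-0.47  0.7   1.07  1.84 -0.71  1.05 -0.75]
1 (400, -190, 150) [-0.53  0.36  1.08  2.21 -0.44  0.81 -0.8 ]
-1 (500, 155, 300) [-0.6   0.18  0.27  1.84 -0.05  1.13  1.01]
-1 (470, 164, 40) [-0.52  0.5   0.14  2.1  -0.13  0.55  1.04]
-1 (610, -197, 300) [-0.33  0.48  0.85  1.58 -0.37  1.25  2.08]
-1 (570, -195, 150) [-0.15  0.52  0.57  1.82 -0.35  0.91  2.07]
-1 (400, -190, 150) [-0.31  0.27  0.79  2.2  -0.28  0.77  2.16]
```

```bash
python3 - <<'E'
from h import *
robot.move_ptp((500,155,300),rot(-.25,-1))
c=cal("wrist"); im,d=robot.grab_frame("wrist"); save("w1.png",im); np.savez("/tmp/w1",im=im,d=d,P=cloud(c,d)); print(-c[2].T@c[3],c[2][2],robot.current_clock())
E
```

```text
[419.17493074 175.87803117 459.62688856] [ 0.28330512 -0.0704481  -0.95643885] 2.0833
```

View pics/w1.png

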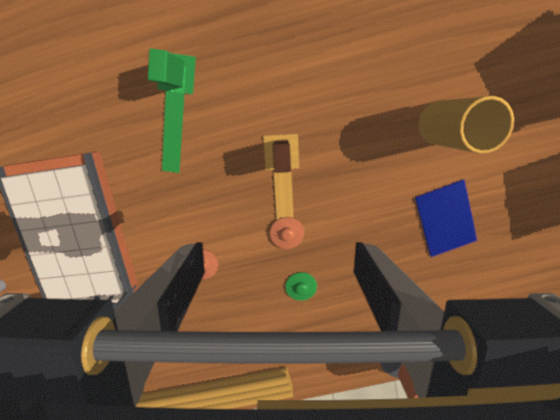

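The wrist view shows the heel at (281,152), the grip top at (282,155), the blade running down to row 218, and the foot at (287,233). Next I measure these and look at the gate.

```bash
cat > m.py <<'E'
from h import *
Z=np.load("/tmp/w1.npz"); im,P=Z["im"],Z["P"]
import sys
def mask(f,x0,x1,y0,y1):
    m=np.zeros(im.shape[:2],bool); m[y0:y1,x0:x1]=f[y0:y1,x0:x1]; return m
hsv=cv2.cvtColor(im,cv2.COLOR_RGB2HSV).astype(int)
def rep(c):
    z=P[...,2]
    g=mask((z>66)&(z<80),255,310,125,185); vu=np.argwhere(g); w=onz(c,vu[:,::-1],73); print("grip top",cv2.minAreaRect(w[:,:2].astype(np.float32)))
    b=mask((hsv[...,0]>15)&(hsv[...,0]<26)&(hsv[...,1]>110)&(hsv[...,2]>120)&(z<12),255,310,176,217)
    w=onz(c,np.argwhere(b)[:,::-1],3)[:,:2]; mu=w.mean(0); u,s,v=np.linalg.svd(w-mu,full_matrices=False); d=v[0]*np.sign(v[0][0]); print("blade",mu,np.arctan2(d[1],d[0]),len(w),np.ptp((w-mu)@[-d[1],d[0]]),cv2.minAreaRect(w.astype(np.float32)))
    h=mask((z<12)&(hsv[...,1]>110)&(hsv[...,2]>120)&(hsv[...,0]>15)&(hsv[...,0]<26),255,310,125,180)
    w=onz(c,np.argwhere(h)[:,::-1],3)[:,:2]; print("heel",cv2.minAreaRect(w.astype(np.float32)))
    f=mask((hsv[...,0]<12)&(hsv[...,1]>110)&(im[...,0]>140),262,312,210,255)
    (u,v),r=cv2.minEnclosingCircle(np.argwhere(f)[:,::-1].astype(np.float32)); print("foot",(u,v),r,onz(c,[(u,v)],5), hsv[240,287],hsv[190,284])
E
python3 - <<'E'
from m import *
rep(cal("wrist"))
E
python3 - <<'E'
from h import *
robot.move_ptp((520,-190,330),rot(-.07,-1))
c=cal("wrist"); im,d=robot.grab_frame("wrist"); save("w2.png",im); np.savez("/tmp/w2",im=im,d=d,P=cloud(c,d)); print(robot.current_clock())
E
```

```text
grip top ((469.5284423828125, 166.9566650390625), (21.880407333374023, 36.41826629638672), 79.02850341796875)
blade [536.56089433 154.07980482] -0.1719874730804007 735 28.181228755763577 ((537.0957641601562, 153.95668029785156), (27.816364288330078, 65.02330017089844), 79.13538360595703)
heel ((478.2669372558594, 165.79879760742188), (51.5631103515625, 67.13008880615234), 79.02420043945312)
foot (287.0, 232.5) 17.182939529418945 [[595.30085394 145.3551349    5.        ]] [  9 154 177] [ 18 160 207]
3.4417
```

View pics/w2.png

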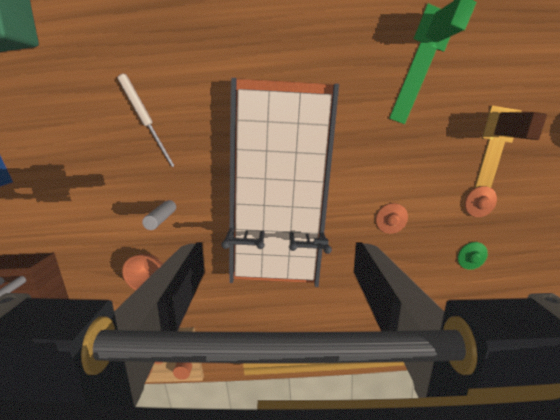

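The hearth is at cols 232–335 and rows 82–285. The gate runs along row ~240 with the inner posts near (262,240) and (293,242). I'll zoom in on it.

```bash
python3 - <<'E'
from h import *
Z=np.load("/tmp/w2.npz"); im,P=Z["im"],Z["P"]; c=cal("wrist")
save("w2c.png",cv2.resize(im[220:265,215:340],None,fx=6,fy=6,interpolation=cv2.INTER_NEAREST))
t=(P[...,2]>25)&(P[...,2]<50)&(im[...,2]>110); t[:, :225]=0;t[:,340:]=0;t[:80]=0;t[290:]=0
zt=np.median(P[t][:,2]);print("tile",zt)
w=onz(c,np.argwhere(t)[:,::-1],zt)[:,:2].astype(np.float32); print(cv2.minAreaRect(w))
m=(P[...,2]>82)&(P[...,2]<105); m[:, :215]=0;m[:,340:]=0;m[:220]=0;m[265:]=0
n,l,s,ce=cv2.connectedComponentsWithStats(((P[...,2]>88)&m).astype(np.uint8))
for i in range(1,n): print(s[i],ce[i],onz(c,[ce[i]],91).round(1),P[l==i].max(0).round(1))
E
```

```text
tile 38.53760487813503
((549.862060546875, -190.02529907226562), (129.54803466796875, 289.13653564453125), 83.0057144165039)
[221 240   9   9  59] [224.6440678  244.10169492] [[ 606.  -270.3   91. ]] [ 610.1 -264.3   98.7]
[256 241   8   8  54] [259.61111111 244.61111111] [[ 610.  -221.2   91. ]] [ 615.5 -216.6   94.6]
[289 243   8   8  54] [292.38888889 246.38888889] [[ 615.9 -175.4   91. ]] [ 621.2 -170.3   95.3]
[323 245   9   9  59] [327.         249.10169492] [[ 623.5 -126.7   91. ]] [ 628.  -121.8   98.7]
```

View pics/w2c.png

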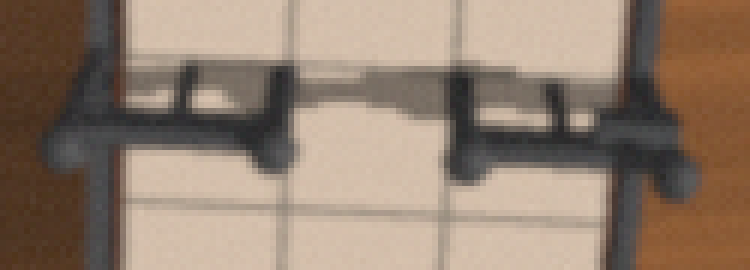

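The crop shows the two inner finials at crop (272,150) and (466,163), which is about (260,245) and (292,247) in the full picture, with the gap clear between them. The gate is at about (614,-198) with heading -0.122. The paddle is at (469.5,167) with heading -0.19. Next is the grasp.

```bash
python3 - <<'E'
from h import *
R=rot(-.19,-1)
robot.move_ptp((469.5,167,190),R)
robot.command_gripper(40,20)
robot.movel((469.5,167,37),vel=100)
print("F0",robot.current_ft_force().round(2))
robot.command_gripper(10,55); print(robot.current_gripper_width(),robot.current_finger_force())
robot.movel((469.5,167,47),vel=20); robot.pause(.3)
print("F",robot.current_ft_force().round(2),robot.current_wrist_torque().round(3))
robot.movel((469.5,167,170),vel=80)
robot.pause(.2)
c=cal("wrist"); im,d=robot.grab_frame("wrist"); save("w3.png",im); np.savez("/tmp/w3",im=im,d=d,P=cloud(c,d)); print(robot.current_tool_pos(),robot.current_clock())
E
```

```text
F0 [-0.73 -0.27  0.17]
21.681596741224265 55.000964999198914
F [ 1.25 -0.35 -2.89] [ 0.024  0.174 -0.003]
[469.43246507 166.93295035 169.78492162] 10.75
```

View pics/w3.png

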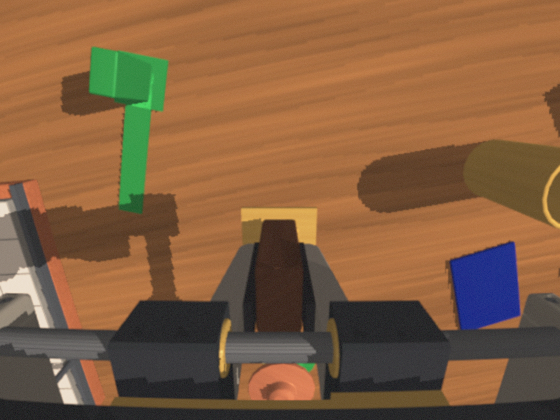

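The paddle is held. The heel shows at (279,225), the grip between the fingers, and the foot still on the blade at (281,380). I'll check the pitch from depth.

```bash
python3 - <<'E'
from h import *
Z=np.load("/tmp/w3.npz"); P=Z["P"]
for n,s in(("heel",np.s_[211:224,247:262]),("heel2",np.s_[211:218,265:300]),("heelR",np.s_[211:224,303:312]),("footL",np.s_[372:390,254:262]),("footR",np.s_[372:390,300:308]),("stub",np.s_[377:384,277:284])): print(n,np.nanmedian(P[s].reshape(-1,3),0).round(1))
h=np.median(P[211:218,265:300].reshape(-1,3),0)
E
```

```text
heel [448.3 153.8 136.2]
heel2 [449.8 172.4 136.2]
heelR [454.9 188.3 136.3]
footL [580.5 127.8 140.8]
footR [587.3 163.6 141. ]
stub [581.8 145.8 142.3]
```

```bash
cat >> h.py <<'E'
A=-.122; G=np.array([614.,-198.]); D=np.array([np.cos(A),np.sin(A)]); RH=rot(A,-1)
def gp(x,z): return (*(G+D*x),z)   # TCP at gate x, on the middle line
E
python3 - <<'E'
from h import *
robot.movel(gp(-81,170),RH,vel=85)
robot.pause(.3)
im,d=robot.grab_frame("scene"); save("s2.png",cv2.resize(im[150:330,130:370],None,fx=3,fy=3))
print(robot.current_tool_pos().round(1),robot.current_ft_force().round(2),robot.current_clock())
E
```

```text
[ 533.6 -188.1  170. ] [-0.24  0.4  -1.99] 15.4917
```

View pics/s2.png

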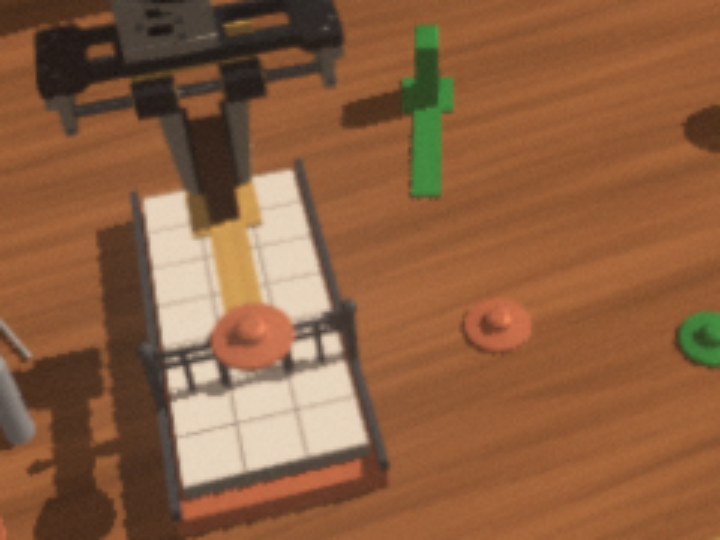

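The scene view shows the foot level on the blade above the gate, with the foot at crop (252,330), which is full (214,260). I'll locate it by ray before lowering, and check the force noise.

```bash
python3 - <<'E'
from h import *
for n in("top","scene"):
    c=cal(n); im,d=robot.grab_frame(n); hsv=cv2.cvtColor(im,cv2.COLOR_RGB2HSV).astype(int); P=cloud(c,d)
    m=(hsv[...,0]<12)&(hsv[...,1]>110)&(im[...,0]>110)&(P[...,2]>128)&(P[...,2]<165)&(P[...,0]>570)
    k,l,s,ce=cv2.connectedComponentsWithStats(m.astype(np.uint8)); 
    if k<2: print(n,"none"); continue
    i=1+s[1:,4].argmax()
    (u,v),r=cv2.minEnclosingCircle(np.argwhere(l==i)[:,::-1].astype(np.float32)); w=onz(c,[(u,v)],139)[0,:2]-G
    print(n,s[i],(u,v),"foot in gate frame",w@D,w@[-D[1],D[0]])
F=[]
for _ in range(15): robot.pause(.02);F.append(robot.current_ft_force())
print(np.mean(F,0),np.std(F,0),robot.current_wrist_torque(),robot.current_clock())
E
```

```text
top [346 142  15  20 244] (355.1470642089844, 151.3235321044922) foot in gate frame 47.8853851983624 4.0521197518902445
scene [201 251  27  22 456] (213.92857360839844, 262.69049072265625) foot in gate frame 49.41332371951022 1.7415946617431763
[ 0.16163272 -0.02752586 -3.02259536] [0.44440973 0.40794218 0.3876845 ] [ 0.04509923  0.19257648 -0.00903354] 15.8417
```

```bash
cat >> h.py <<'E'
def fz(n=12):
    F=[]
    for _ in range(n): robot.pause(.02);F.append(robot.current_ft_force())
    return np.mean(F,0)
E
python3 - <<'E'
from h import *
robot.movel(gp(-85,165),vel=30)
robot.movel(gp(-85,88),vel=40)
f0=fz(); print("before",f0.round(2))
hit=robot.movel(gp(-85,66),vel=7,threshold=2.2)
p=robot.current_tool_pos(); f=fz(); print(hit,p.round(2),(f-f0).round(2),robot.current_wrist_torque(),robot.current_clock())
E
```

```text
before [ 0.06  0.01 -3.47]
True [ 529.62 -187.62   73.9 ] [ 1.73 -0.27  5.68] [-0.19684067 -0.58523598 -0.01648221] 20.5667
```

The blade touches near the tip at about 5.7 N with TCP z 73.9, which matches the tile height from depth. I'll ease to about 3 N and draw back in segments, keeping the force trimmed.

```bash
python3 - <<'E'
from h import *
f0=-3.47; z=robot.current_tool_pos()[2]
def trim(x):
    global z
    f=fz(8)[2]-f0; tq=robot.current_wrist_torque()
    print(x,round(z,2),"N",round(f,2),np.round(tq,2))
    z+=np.clip((f-3)/7,-.4,.4); return f
trim(-85); robot.movel(gp(-85,z),vel=5)
trim(-85)
for x in range(-92,-163,-10):
    robot.movel(gp(x,z),vel=25); trim(x)
im,d=robot.grab_frame("scene"); save("s3.png",cv2.resize(im[150:330,130:370],None,fx=3,fy=3))
print(robot.current_tool_pos().round(1),robot.current_clock())
E
```

```text
-85 73.75 N 6.12 [-0.29 -0.77 -0.01]
-85 74.15 N 4.64 [-0.22 -1.09 -0.05]
-92 74.38 N 5.55 [ 0.01 -0.12  0.02]
-102 74.75 N 3.86 [-0.    0.    0.03]
-112 74.87 N 3.3 [ 0.06  0.14 -0.01]
-122 74.91 N 2.55 [-0.01  0.07 -0.03]
-132 74.85 N 3.21 [0.08 0.18 0.04]
-142 74.88 N 3.31 [ 0.01  0.19 -0.01]
-152 74.92 N 2.56 [ 0.05  0.06 -0.04]
-162 74.86 N 3.17 [-0.04  0.11 -0.  ]
[ 453.1 -178.3   74.8] 26.7417
```

View pics/s3.png

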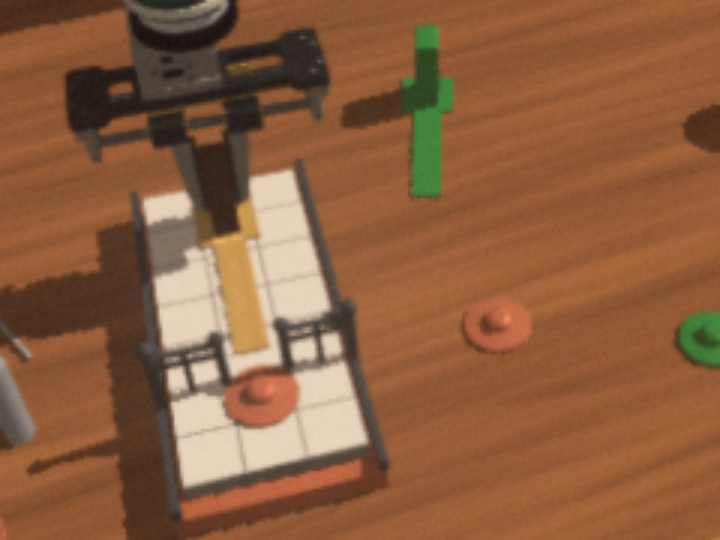

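The scene view shows the foot flat on the tile at crop (262,395), against both posts, with the blade tip drawn clear behind the gate at crop (250,350). I'll lift, return the paddle to its old place and release.

```bash
python3 - <<'E'
from h import *
def foot():
  for n in("top","scene"):
    c=cal(n); im,d=robot.grab_frame(n); hsv=cv2.cvtColor(im,cv2.COLOR_RGB2HSV).astype(int); P=cloud(c,d)
    m=(hsv[...,0]<13)&(hsv[...,1]>110)&(im[...,0]>100)&(P[...,2]>36)&(P[...,2]<60)&(abs((P[...,:2]-G)@D-25)<32)&(abs((P[...,:2]-G)@[-D[1],D[0]])<40)
    pts=np.argwhere(m)[:,::-1].astype(np.float32); (u,v),r=cv2.minEnclosingCircle(pts); w=onz(c,[(u,v)],42)[0,:2]-G
    print(n,len(pts),r,"foot",w@D,w@[-D[1],D[0]],"z spread",np.nanpercentile(P[m][:,2],[5,50,95]))
foot()
robot.movel(gp(-162,170),vel=70)
foot()
robot.movel((469.5,167,165),rot(-.19,-1),vel=130)
robot.movel((469.5,167,45),vel=80)
f0=fz(8)[2]
hit=robot.movel((469.5,167,33),vel=6,threshold=2.5)
print(hit,robot.current_tool_pos().round(2),fz(8)[2]-f0,robot.current_wrist_torque(),robot.current_clock())
E
```

```text
top 265 9.871814727783203 foot 21.182180511246937 0.4669783172905397 z spread [40.01175114 43.20408056 52.03203059]
scene 393 12.270793914794922 foot 23.58881042018435 -0.24069659687992845 z spread [40.44707412 43.501387   52.40561695]
top 228 10.064453125 foot 23.263104336975715 -1.11837982188306 z spread [39.61973295 43.60235869 52.11680494]
scene 391 12.270793914794922 foot 23.58881042018435 -0.24069659687992845 z spread [40.48869619 43.87419993 52.39929875]
True [469.47 166.98  37.26] 9.007527514133216 [-0.07079595 -0.02056511  0.012424  ] 34.425
```

```bash
python3 - <<'E'
from h import *
robot.command_gripper(42,20); robot.pause(.3)
robot.movel((469.5,167,230),vel=90)
robot.move_ptp((400,250,330),rot(-.19,-1)); robot.pause(.3)
im,d=robot.grab_frame("scene"); save("s4.png",im[120:360,130:450].repeat(2,0).repeat(2,1)); print(robot.current_gripper_width(),robot.current_clock())
E
```

```text
42.04591514639827 38.5
```

View pics/s4.png

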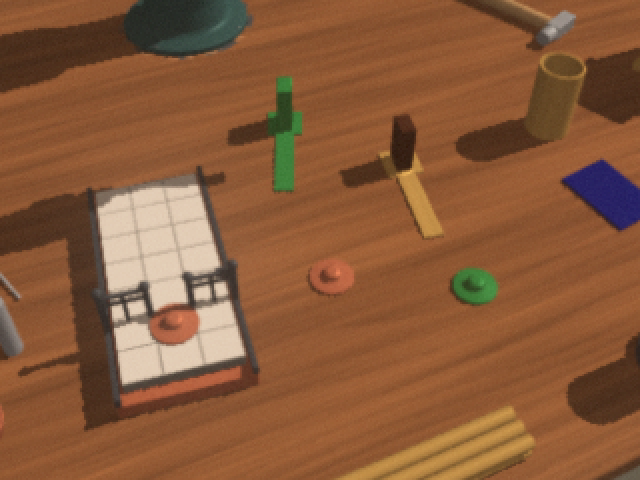

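The paddle stands on the bench at crop (405,165), the foot lies flat against both posts at crop (174,324), and everything else is where it was.

```bash
python3 -c "
from workcell import robot
print(robot.hand_in())"
```

```text
the job is handed in; nothing more can be done
None
```

I handed the job in at about 38.5 s: the foot lies flat on the tile against both gate posts, the paddle stands released on the bench, and blade force readings on the tile were 2.5–6.1 N (limit 12 N).

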